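# Roll test of sample tins on a pedal-operated stand

## Task

Roll-test the two tins waiting on the sloping stand: press the pedal beneath it firmly down against its stop, without stamping on it, and hold it there a moment so that the red gate sinks and the sound tin rolls to the bottom by itself. Let the pedal come back up, then take the crushed tin that did not roll and lay it gently on its side in the red reject crate. Do not touch the sound tin, and leave the cup, bottle and jar where they stand.

Things in the scene. Friction and masses are not known exactly. Their poses are not given: they have to be found in the camera images.
- stand: Roll-test stand, fixed: an aluminium ramp 236 mm wide (its x), 360 mm long, on grey legs, falling to its own -y (roughly towards the robot) at 12 degrees (0.207 rad). Origin on the bench under its middle, z up; ramp surface at height 225 mm + 0.21 x (stand y). Two lanes, centred at stand x = -57 and +57 mm, guides 12 mm high. A tin waits in each at stand y = +68 mm; 16 mm upper end wall 80 mm upslope of the tins' middles.
- gate_line (a point): On the ramp surface, where the red gate crosses it, middle of the width. Gate: four tabs 20 mm wide, 20 mm high, 6 mm thick, two per lane, centred 36 mm either side of a lane's middle, so the middle 50 mm of each lane is free for a finger. Linked to the pedal: it sinks flush only after about 0.18 rad of pedal turn and rises again with the pedal.
- tray (a point): On the ramp surface in the middle of the green lower end, where a rolling tin comes to rest against a 32 mm end wall.
- ramp_edge (a point): Underside of the ramp's front edge (stand x = -118 mm) straight above the pedal. The ramp roofs over the pedal from this edge back, and gets lower towards the stand's -y; front legs stand 58 mm behind the edge. A vertical tool over the pedal meets the ramp: reach in from the stand's -x side (the robot's left) with the tool leaning back 30 to 45 degrees.
- pedal_pad (a point): Middle of the black rubber pad (46 x 84 mm) on top of the pedal, 112 mm from the hinge, 18 mm behind the pedal's front edge; at rest about 75 mm above the bench. It turns with the pedal: x along the pedal towards the hinge, y along the hinge (the stand's y), z out of the pad.
- pedal (a joint): Turn of the pedal, rad: 0 up (at rest), growing as pressed. Spring: 3.5 N on the pad to start, about 8 N at the bottom. A bumper, placed differently each time, stops it somewhere between 0.2 and 0.3 rad (pad 22 to 34 mm lower, up to 8 mm nearer the front), felt as a sharp rise of force. Keep up 12 to 20 N in all to hold it on the stop; over 60 N bends the linkage.
- pedal_hinge (a point): Hinge end of the yellow pedal plate, which is 130 mm long, 90 mm wide, 8 mm thick, sloping up 22 degrees (0.38 rad) from its hinge towards the stand's -x side at rest. The point lies on the hinge axis, at the plate's underside; the plate extends to its -x.
- bumper: Loose heavy stop block under the pedal, 30 x 52 mm, 26 mm high, rounded rubber top. Origin under its centre. Hidden by the pedal; not to be handled.
- sound_mid (a point): Centre of the sound tin: round, 54 mm diameter, 100 mm long, bare metal with a green band, 0.2 kg or so, lying with its length along the stand's x. The point's x axis is the tin's length. In either lane at the start.
- sound_tin: The same sound tin; origin at its centre.
- crushed_mid (a point): Centre of the crushed tin: same metal and green band, but pressed out of round into eight flats, 52 mm across opposite flats, 100 mm long, 0.2 kg or so; it lies on a flat in the other lane and stays there when the gate sinks. The point's x axis is its length, along the stand's x; its middle is 26 mm off the ramp.
- crushed_tin: The same crushed tin; origin at its centre. Dropping it from over 80 mm, or moving it faster than 1.3 m/s, is rough.
- crate: Red open reject crate, fixed: 200 mm (its x) x 172 mm (its y) outside, 60 mm high, walls and floor 6 mm. Origin under its centre on the bench.
- cup: White cup, 70 mm across, 90 mm high; origin under its centre. Bystander.
- bottle: Glass bottle with a blue cap, 72 mm across, 200 mm high; origin under its centre. Bystander.
- jar: Glass jar with a green lid, 80 mm across, 80 mm high; origin under its centre. Bystander.
Mind the look-alikes: they are no part of the job. Leave any yellow look-alike of the sound_tin alone.

How it is judged:
On the way, in this order (a step that is already met when the one before it is completed fails the run):
1. the pedal is pressed onto its stop (over 4 N between pedal and bumper) and held there 0.4 s (contact force between pedal and bumper above 4 N and contact force between the fingers and pedal above 2 N), for 0.4 s.
2. the pedal is up again and the sound tin lies still at the bottom of the ramp (value of joint pedal below 0.05 rad and y of sound_mid in the frame of stand below -0.12 m and z of sound_mid in the frame of stand above 0.18 m and linear speed of sound_tin below 0.05 m/s), for 0.2 s.
At the end, for the whole second after the job is handed in: The crushed tin lies at rest on its side (length within 15 degrees of level) on the floor of the reject crate, its centre inside the walls and below 50 mm; the sound tin lies at rest at the bottom of the ramp (stand y below -120 mm); the pedal is up (below 0.05 rad) (all of step 2 and x of crushed_mid in the frame of crate between -0.09 and 0.09 m and y of crushed_mid in the frame of crate between -0.076 and 0.076 m and z of crushed_mid in the frame of crate below 0.05 m and angle between crushed_mid's own x axis and vertical between 1.3 and 1.85 rad and linear speed of crushed_tin below 0.03 m/s); the robot touches nothing.
It fails at once if the pedal is stamped on: more than 60 N on it (contact force between any of the arm, the fingers and pedal above 60 N).
It fails at once if the robot touches the sound tin (contact force between any of the arm, the fingers and sound_tin above 1 N).
It fails at once if the crushed tin is dropped or flung (faster than 1.3 m/s) (linear speed of crushed_tin above 1.3 m/s).
It fails at once if the cup, the bottle or the jar is moved more than 30 mm (distance of any of cup, bottle, jar from where it was at the start of the episode above 0.03 m).
It also fails if it takes over 61 s, if anything falls off the work surface, if the arm or the gripper's body presses on something with over 40 N, if the wrist force passes 120 N, or if a joint passes its speed limit or range.

## Robot

A 6-joint arm with a two-finger parallel gripper is mounted at the origin on the work surface. World frame = base frame: x ahead of the robot, y to its left, z up, the work surface at z = 0. Lengths are in m, angles in rad, forces in N, time in s.
With the tool pointing down it reaches from about 0.35 to 0.975 m from the base axis. Payload 7.1 kg.
Tool frame: the origin (TCP) lies midway between the tips of the shut fingers; the grasp point (between the pads) lies 19 mm behind it; z points along the fingers, x is the direction in which the jaws open and shut, and the axes are right-handed (so a half turn about z gives the same grasp; the last joint's range is limited). The gripper opens to 88 mm and grips with 3 to 60 N. Pads are 20 mm wide; open, the fingers measure 115 mm over their backs; the gripper's body (75 mm by 178 mm) begins 61 mm behind the grasp point.
Start: joints at [1.331, 0.423, 1.63, -0, 1.089, -0.019], TCP at [0.137, 0.61, 0.186] pointing down, gripper open.
Joint ranges: [-3, 3], [-0.9, 2.11], [0.09, 2.58], [-1.31, 4.45], [0.11, 2.69], [-2.54, 2.54]. Speed limits (rad/s): [2.39, 2.39, 3.01, 3.14, 3.14, 3.14].

## Interface

Orientations are given as a unit quaternion [w, x, y, z].
In Python, from station import move_pose, movel, movej, command_gripper, wait, inverse_kinematics, read_camera, camera_info, MotionError, job_done, get_time, get_joint_pos, get_qvel, get_effort, get_tcp_pos, get_ee_rot, get_ft_force, get_ft_torque, get_grip_width gives the robot as it stands. Calls block until the motion is done:
- move_pose(position, orientation): joint-space move of the TCP to a pose.
- movel(position, frame=None, v=0.15, until_force=None): straight line of the TCP; frame=None keeps the orientation; v is the mean speed in m/s. With until_force (N) it stops when the force on the tool has changed by that much, and returns True; else False.
- movej(angles): joint-space move.
- command_gripper(opening): opening from 0.0 (shut) to 1.0 (fully open); the grip force is fixed at half the most; returns when the fingers have stopped.
- wait(seconds).
- inverse_kinematics(position, orientation): joint angles nearest the present ones, or None.
- read_camera(name): name is "scene" or "side" or "wrist"; returns the picture (400x640x3 uint8, red, green, blue); there is no depth.
- camera_info(name): a dict with "intrinsics" (3x3 intrinsics, pixels), "dist" ([k1, k2, p1, p2, k3] as OpenCV has them; the pictures are not rectified), "T" (4x4, takes a point from camera to world coordinates); the wrist camera has in their place "tool_from_camera" (4x4, takes a point from camera to tool coordinates, whose origin is the TCP and whose axes are the tool frame's). Camera axes: x right, y up, looking along -z (the intrinsics and any distortion apply to the point x, -y, -z); pixel columns grow to the right and rows downward; lengths in m; the calibration is good to about 2 mm. A picture is of the moment at which its call begins: read the wrist's pose just before it. camera_info takes no time and is no camera call.
A pose or a line that the arm cannot do raises MotionError and nothing moves.
- job_done(): hands the job in, once; it reports no verdict.
Readings, each from a call of its own:
- get_time(): time.
- get_joint_pos(): joint angles.
- get_qvel(): joint speeds.
- get_effort(): joint torques, N m.
- get_tcp_pos(): TCP position.
- get_ee_rot(): TCP orientation.
- get_ft_force(): force on the tool from outside, world axes, zero at the start.
- get_ft_torque(): the same for the moment, N m.
- get_grip_width(): opening from 0.0 (shut) to 1.0 (fully open).
Only numpy, scipy, OpenCV 4.12 (cv2) and the standard library are available. Lean on these libraries where they do the work, as an engineer would, in place of code of your own. Each camera call takes 0.05 s, during which the arm holds its last target. There are 200 camera calls.

## Working session

There is one attempt and no reset: what is moved stays moved. The work goes in short steps, each a Python script; the robot and the scene stay as the last script left them, time stands still between calls to the robot, and variables do not carry over. Pictures are saved under pics/ and viewed, about 8 in all and at most 12, crops included, and the job is handed in when it is done.

```bash
mkdir -p pics; ls; python3 - <<'E'
from station import *
import cv2, numpy as np
for n in ("scene","side","wrist"):
    im=read_camera(n); cv2.imwrite(f"pics/{n}0.png",im[:,:,::-1]); i=camera_info(n); print(n,{k:np.round(np.array(v),4).tolist() for k,v in i.items()})
print(get_time(),get_tcp_pos(),get_ee_rot())
a=cv2.imread("pics/scene0.png")
E
```

```text
pics
scene {'intrinsics': [[392.3021, 0.0, 316.436], [0.0, 392.3021, 194.2994], [0.0, 0.0, 1.0]], 'dist': [-0.0097, 0.0, 0.0, 0.0, 0.0], 'T': [[-0.2805, -0.7256, 0.6284, 1.3469], [0.9597, -0.2242, 0.1695, 0.1996], [0.0179, 0.6506, 0.7592, 1.0931], [0.0, 0.0, 0.0, 1.0]]}
side {'intrinsics': [[449.3686, 0.0, 316.9948], [0.0, 449.3686, 195.661], [0.0, 0.0, 1.0]], 'dist': [-0.0478, 0.0, 0.0, 0.0, 0.0], 'T': [[0.9124, 0.3887, -0.1282, 0.4246], [-0.4093, 0.8684, -0.28, -0.4099], [0.0025, 0.3079, 0.9514, 1.5189], [0.0, 0.0, 0.0, 1.0]]}
wrist {'intrinsics': [[317.0538, 0.0, 320.2475], [0.0, 317.0538, 196.5018], [0.0, 0.0, 1.0]], 'dist': [-0.0611, 0.0, 0.0, 0.0, 0.0], 'tool_from_camera': [[1.0, 0.0, 0.0002, 0.0001], [0.0001, -0.9666, -0.2563, -0.0696], [0.0002, 0.2563, -0.9666, -0.1991], [0.0, 0.0, 0.0, 1.0]]}
0.15 [0.13672656 0.60938018 0.18518818] [ 3.51422077e-04  7.80704198e-01  6.24900481e-01 -4.70034740e-04]
```

View pics/scene0.png

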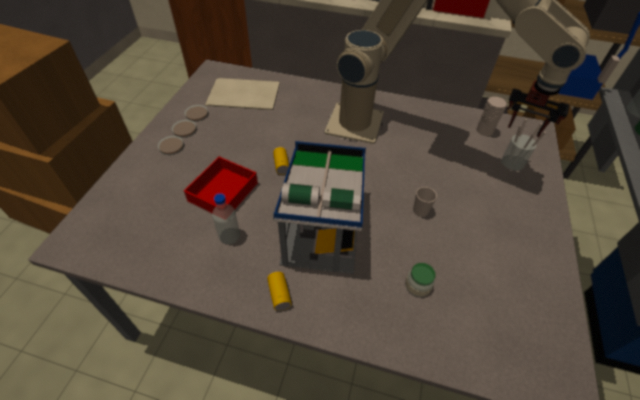

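View pics/side0.png

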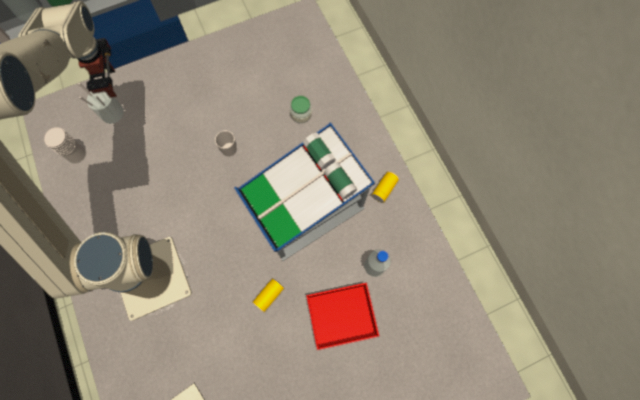

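```bash
python3 - <<'E'
import cv2, numpy as np
a=cv2.imread("pics/scene0.png")[135:265,265:375]; b=cv2.imread("pics/side0.png")[118:262,230:380]
a=cv2.resize(a,None,fx=3.5,fy=3.5,interpolation=cv2.INTER_CUBIC)
b=cv2.resize(b,None,fx=2.7,fy=2.7,interpolation=cv2.INTER_CUBIC)
h=max(a.shape[0],b.shape[0]); c=np.zeros((h,a.shape[1]+b.shape[1],3),np.uint8); c[:a.shape[0],:a.shape[1]]=a;c[:b.shape[0],a.shape[1]:]=b
print(a.shape,c.shape); cv2.imwrite("pics/crop1.png",c)
E
```

```text
(455, 385, 3) (455, 790, 3)
```

View pics/crop1.png

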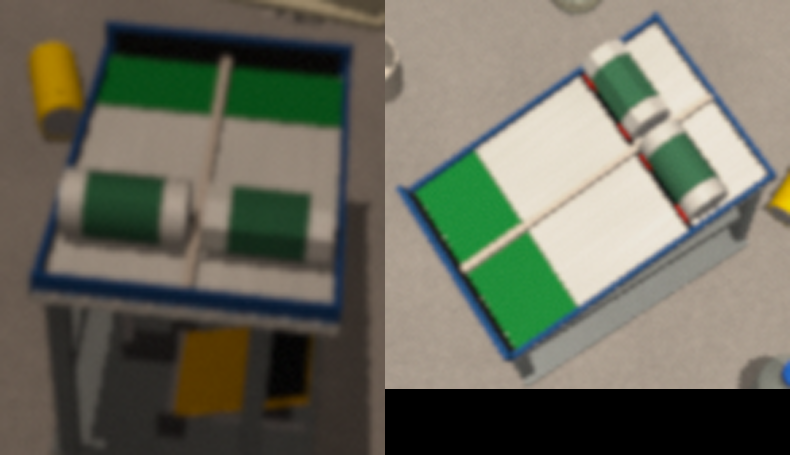

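```bash
cat > h.py <<'E'
import numpy as np, cv2
from station import *
from scipy.spatial.transform import Rotation as R
def ray(info,uv,T=None):
    T=np.array(info["T"]) if T is None else T
    p=cv2.undistortPoints(np.array([[uv]],float),np.array(info["intrinsics"]),np.array(info["dist"]))[0,0]
    d=T[:3,:3]@np.array([p[0],-p[1],-1.]); return T[:3,3],d
def onz(name,uv,z):
    o,d=ray(camera_info(name),uv); return o+d*(z-o[2])/d[2]
E
python3 - <<'E'
from h import *
from scipy.optimize import least_squares
# order: up -x, up +x, low +x, low -x
zs=[.278,.278,.220,.220]
sid=[(331.1,123.2),(374.4,182.8),(276.3,250.6),(236.7,188.4)]
sc=[(361.6,219.3),(275.6,215),(296.4,142.1),(365,148.4)]
xs=[-1,1,1,-1]; ys=[1,1,-1,-1]
for n,px in (("side",sid),("scene",sc)):
    P=np.array([onz(n,u,z) for u,z in zip(px,zs)])[:,:2]; print(n,P.round(4).tolist(), P.mean(0))
    up=P[:2].mean(0)-P[2:].mean(0); r=(P[1]+P[2]-P[0]-P[3])/2
    print("len",np.linalg.norm(up),"w",np.linalg.norm(r),"yaw",np.arctan2(-up[0],up[1]),np.arctan2(r[1],r[0]))
for n in ("side","scene"):
    im=cv2.imread(f"pics/{n}0.png"); hsv=cv2.cvtColor(im,cv2.COLOR_BGR2HSV)
    m=((hsv[...,0]<6)|(hsv[...,0]>174))&(hsv[...,1]>180)&(hsv[...,2]>60); m[:110]=0
    k,l,s,c=cv2.connectedComponentsWithStats(m.astype(np.uint8)); i=1+s[1:,4].argmax()
    cc=cv2.findContours((l==i).astype(np.uint8),0,2)[0][0]
    q=cv2.approxPolyDP(cv2.convexHull(cc),6,True)[:,0]; print(n,q.tolist(),[onz(n,u.astype(float),.06)[:2].round(3).tolist() for u in q])
print("bottle",onz("side",(382,256),.2),onz("scene",(220,198),.2)); print("jar",onz("side",(301,102),.08),onz("scene",(423,271),.08)); print("cup",onz("side",(224,137),.09),onz("scene",(426,193),.09))
print("pad",onz("scene",(290/3.5+265,368/3.5+135),.075))
E
```

```text
side [[0.7269, 0.1507], [0.7617, -0.0773], [0.4219, -0.1331], [0.3851, 0.094]] [0.57390045 0.00856698]
len 0.345452479052647 w 0.23035997920510148 yaw -1.4071761547831356 -1.4148484437699094
scene [[0.7198, 0.1539], [0.7721, -0.0644], [0.4257, -0.1224], [0.3877, 0.1009]] [0.57633916 0.01697651]
len 0.3437734526876243 w 0.22540307271837107 yaw -1.4086337323712188 -1.368852710791286
side [[365, 283], [378, 334], [318, 348], [307, 295]] [[0.641, -0.313], [0.609, -0.472], [0.421, -0.433], [0.456, -0.272]]
scene [[255, 172], [229, 204], [211, 211], [184, 191], [218, 157]] [[0.455, -0.274], [0.621, -0.302], [0.666, -0.346], [0.613, -0.475], [0.424, -0.436]]
bottle [ 0.7012048  -0.27189307  0.2       ] [ 0.70582978 -0.26856153  0.2       ]
jar [0.71144735 0.36208521 0.08      ] [0.70039828 0.35503064 0.08      ]
cup [0.40851293 0.34033968 0.09      ] [0.40098571 0.33019228 0.09      ]
pad [0.65575755 0.11841507 0.075     ]
```

```bash
cat >> h.py <<'E'
S=dict(c=np.array([.574,.011,0]),yaw=-1.41)
def s2w(p,S=S): return S["c"]+R.from_euler("z",S["yaw"]).apply(p)
def w2s(p,S=S): return R.from_euler("z",-S["yaw"]).apply(np.array(p)-S["c"])
def quat(M): 
    q=R.from_matrix(M).as_quat(); return q[[3,0,1,2]]
def lean(a,sgn=1):
    Rs=R.from_euler("z",S["yaw"]).as_matrix()
    z=Rs@[np.sin(a),0,-np.cos(a)]; x=sgn*Rs[:,1]; return np.column_stack([x,np.cross(z,x),z])
def toolT(pos,q):
    T=np.eye(4); T[:3,:3]=R.from_quat(np.r_[q[1:],q[0]]).as_matrix(); T[:3,3]=pos; return T
def wrist(fn):
    T=toolT(get_tcp_pos(),get_ee_rot())@np.array(camera_info("wrist")["tool_from_camera"])
    im=read_camera("wrist"); cv2.imwrite(fn,im[:,:,::-1]); np.save(fn[:-3]+"npy",T); return im,T
E
python3 - <<'E'
from h import *
for u in ((287,400),(268,335),(310,335),(265,400),(305,400),(245,413)): print(u,w2s(onz("scene",(u[0]/3.5+265,u[1]/3.5+135),.075)).round(3))
for sgn in (1,-1):
  for a in (.55,.7):
    M=lean(a,sgn)
    for d in (0,.15):
        p=s2w([-.10,.08,.075])-d*M[:,2]; print(sgn,a,d,p.round(3),inverse_kinematics(p,quat(M)))
E
```

```text
(287, 400) [-0.093  0.132  0.075]
(268, 335) [-0.071  0.065  0.075]
(310, 335) [-0.108  0.06   0.075]
(265, 400) [-0.074  0.134  0.075]
(305, 400) [-0.108  0.13   0.075]
(245, 413) [-0.058  0.15   0.075]
1 0.55 0 [0.637 0.123 0.075] [ 0.44259881  0.69517246  1.58418864 -0.59493703  1.11028087  0.61950943]
1 0.55 0.15 [0.624 0.2   0.203] [ 0.54964159  0.5758483   1.45910023 -0.51680414  1.36489534  0.56366584]
1 0.7 0 [0.637 0.123 0.075] [ 0.50112025  0.75288183  1.55485055 -0.70694425  1.20814884  0.72783192]
1 0.7 0.15 [0.621 0.218 0.19 ] [ 0.6261042   0.65912287  1.41756612 -0.61843669  1.45274084  0.66450504]
-1 0.55 0 [0.637 0.123 0.075] [ 0.44259881  0.69517246  1.58418864 -0.59493703  1.11028087 -2.52208322]
-1 0.55 0.15 [0.624 0.2   0.203] None
-1 0.7 0 [0.637 0.123 0.075] [ 0.50112025  0.75288183  1.55485055 -0.70694425  1.20814884 -2.41376074]
-1 0.7 0.15 [0.621 0.218 0.19 ] [ 0.6261042   0.65912287  1.41756612 -0.61843669  1.45274084 -2.47708762]
```

```bash
python3 - <<'E'
from h import *
p=get_tcp_pos(); movel([p[0],p[1],.30],v=.25)
M=lean(.6); p=s2w([-.10,.09,.075])-.2*M[:,2]
command_gripper(0)
move_pose(p,quat(M)); print(get_time())
wrist("pics/w1.png"); im=cv2.imread("pics/w1.png"); cv2.imwrite("pics/w1r.png",cv2.rotate(im,cv2.ROTATE_180))
E
```

```text
4.25
```

View pics/w1r.png

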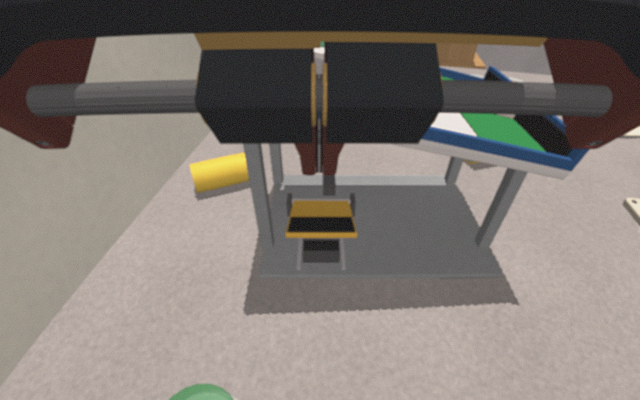

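```bash
python3 - <<'E'
from h import *
T=np.load("pics/w1.npy"); i=camera_info("wrist")
def wz(u,z):
    o,d=ray(i,(639-u[0],399-u[1]),T); return w2s(o+d*(z-o[2])/d[2]).round(4)
for u,z in (((288,235),.082),((355,235),.082),((292,218),.066),((351,218),.066),((321.5,227),.075),((258,276),0),((500,276),0)): print(u,wz(u,z))
im=cv2.imread("pics/w1r.png")
print([tuple(im[y,321]) for y in range(208,245,2)])
E
```

```text
(288, 235) [-0.1165  0.1278  0.082 ]
(355, 235) [-0.1164  0.0458  0.082 ]
(292, 218) [-0.0695  0.1269  0.066 ]
(351, 218) [-0.0694  0.0461  0.066 ]
(321.5, 227) [-0.0957  0.0867  0.075 ]
(258, 276) [-0.1178  0.175   0.    ]
(500, 276) [-0.1196 -0.1668 -0.    ]
[(np.uint8(47), np.uint8(105), np.uint8(138)), (np.uint8(47), np.uint8(109), np.uint8(138)), (np.uint8(49), np.uint8(107), np.uint8(139)), (np.uint8(43), np.uint8(102), np.uint8(134)), (np.uint8(42), np.uint8(90), np.uint8(111)), (np.uint8(29), np.uint8(30), np.uint8(28)), (np.uint8(27), np.uint8(29), np.uint8(28)), (np.uint8(34), np.uint8(32), np.uint8(35)), (np.uint8(42), np.uint8(38), np.uint8(37)), (np.uint8(21), np.uint8(20), np.uint8(28)), (np.uint8(36), np.uint8(37), np.uint8(33)), (np.uint8(34), np.uint8(35), np.uint8(37)), (np.uint8(47), np.uint8(94), np.uint8(119)), (np.uint8(57), np.uint8(134), np.uint8(178)), (np.uint8(57), np.uint8(130), np.uint8(172)), (np.uint8(79), np.uint8(99), np.uint8(115)), (np.uint8(52), np.uint8(49), np.uint8(53)), (np.uint8(39), np.uint8(39), np.uint8(41)), (np.uint8(33), np.uint8(36), np.uint8(40))]
```

```bash
python3 - <<'E'
from h import *
M=lean(.65); q=quat(M); pad=np.array([-.095,.0867,.075])
move_pose(s2w(pad)-.06*M[:,2],q)
movel(s2w(pad+[-.004,0,.012]),v=.12); f0=get_ft_force(); print(get_time(),f0)
hit=movel(s2w(pad+[0,0,-.012]),v=.03,until_force=2.0); p0=w2s(get_tcp_pos()); print("touch",hit,p0,get_ft_force()-f0,get_time())
hit=movel(s2w(p0+np.array([-.006,0,-.040])),v=.025,until_force=13)
print("stop",hit,w2s(get_tcp_pos())-p0,get_ft_force()-f0,get_time())
wait(.1); print(get_ft_force()-f0)
for k in range(4):
    f=np.linalg.norm(get_ft_force()-f0)
    if f>14: break
    movel(get_tcp_pos()+np.array([0,0,-.001]),v=.01); wait(.1); print(w2s(get_tcp_pos())-p0,get_ft_force()-f0)
wait(1.2); print("end hold",get_ft_force()-f0,get_time())
s=read_camera("side"); cv2.imwrite("pics/side1.png",s[:,:,::-1])
E
```

```text
5.475 [ 0.7686371   0.44627041 -0.26003101]
touch False [-0.09502948  0.08680464  0.06309482] [-0.67017919 -0.2481039   0.45489433] 6.4333
stop False [-0.00603115  0.00011289 -0.03982143] [-0.36339962 -0.7824601   0.00903125] 8.2
[-0.5749284  -0.16583296  0.69203763]
[-6.03977020e-03  7.73074732e-05 -4.08722646e-02] [-0.75755724 -0.90037869 -0.27190613]
[-6.03191323e-03  5.56912455e-05 -4.19145515e-02] [-0.54100816 -0.87256587  0.5898236 ]
[-6.01127398e-03  4.20542037e-05 -4.29248841e-02] [-1.19263112  0.22287897  0.71788022]
[-6.01989194e-03  3.46509545e-05 -4.39431431e-02] [-0.22765376 -0.60224692 -0.07944459]
end hold [-0.75839366  0.47572331  0.42831257] 10.9083
```

```bash
python3 - <<'E'
from h import *
im,_=wrist("pics/w2.png"); s=read_camera("scene")
w=cv2.rotate(im,cv2.ROTATE_180)[:,120:520]; c=s[180:280,280:380]
out=np.hstack([w,cv2.resize(c,(400,400),interpolation=cv2.INTER_CUBIC)]); cv2.imwrite("pics/c2.png",out[:,:,::-1])
E
```

```text
(no output)
```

View pics/c2.png

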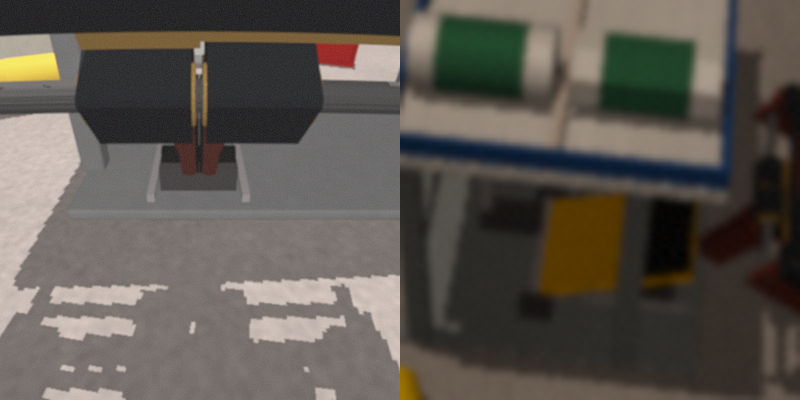

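```bash
python3 - <<'E'
from h import *
T=np.load("pics/w1.npy"); i=camera_info("wrist")
def tri(u,v):
    o,d=ray(i,(639-u[0],399-u[1]),T); o2,e=ray(camera_info("scene"),v)
    s=np.linalg.lstsq(np.column_stack([d,-e]),o2-o,rcond=None)[0]; a,b=o+d*s[0],o2+e*s[1]; return w2s((a+b)/2).round(4),np.linalg.norm(a-b).round(4)
print("front",tri((287,236),(354,249.5))); print("back",tri((292,218),(341,249)))
for z in (.03,.05,.06,.075):
    o,d=ray(i,(639-321.5,399-227),T); print("w",w2s(o+d*(z-o[2])/d[2]).round(3))
    print("s",w2s(onz("scene",(354,249.5),z)).round(3))
# tool tip projected in w1r: where is TCP?
Tc=np.linalg.inv(np.array(i["tool_from_camera"])); pc=Tc[:3,3]; K=np.array(i["intrinsics"]); print("tcp px in rotated",639-(K[0,0]*pc[0]/-pc[2]+K[0,2]),399-(-K[1,1]*pc[1]/-pc[2]+K[1,2]))
M=lean(.65); print(get_tcp_pos(),w2s(get_tcp_pos()), toolT(get_tcp_pos(),get_ee_rot())[:3,:3].round(2).tolist(),M.round(2).tolist())
p=get_joint_pos(); print(get_grip_width())
E
```

```text
front (array([-0.1136,  0.1301,  0.0766]), np.float64(0.0012))
back (array([-0.0738,  0.1275,  0.0686]), np.float64(0.003))
w [-0.051  0.086  0.03 ]
s [-0.116  0.1    0.03 ]
w [-0.071  0.086  0.05 ]
s [-0.115  0.113  0.05 ]
w [-0.081  0.087  0.06 ]
s [-0.115  0.12   0.06 ]
w [-0.096  0.087  0.075]
s [-0.114  0.13   0.075]
tcp px in rotated 319.1317812867415 177.8620012947177
[0.64358772 0.12460655 0.01919956] [-0.10099974  0.08687895  0.01919956] [[0.99, 0.13, 0.1], [0.16, -0.79, -0.6], [0.0, 0.61, -0.8]] [[0.99, 0.13, 0.1], [0.16, -0.79, -0.6], [0.0, 0.61, -0.8]]
0.004982249147687872
```

```bash
python3 - <<'E'
from h import *
def proj(n,P):
    i=camera_info(n); p=np.linalg.inv(np.array(i["T"]))@np.r_[P,1]; K=np.array(i["intrinsics"]); return np.array([K[0,0]*p[0]/-p[2]+K[0,2],-K[1,1]*p[1]/-p[2]+K[1,2]]).round(1)
t=get_tcp_pos(); z=lean(.65)[:,2]
for n,s in (("scene",read_camera("scene")),("side",read_camera("side"))):
    for d in (0,.02,.08,.15): 
        u=proj(n,t-d*z); print(n,d,u)
    c=[int(x) for x in proj(n,t-.08*z)]
    cr=cv2.resize(s[c[1]-60:c[1]+60,c[0]-50:c[0]+50],(400,480),interpolation=cv2.INTER_CUBIC)
    for d,col in ((0,(255,0,255)),(.08,(0,255,255))):
        u=(proj(n,t-d*z)-[c[0]-50,c[1]-60])*4; cv2.circle(cr,tuple(int(x) for x in u),4,col,1)
    try: out=np.hstack([out,cr])
    except NameError: out=cr
cv2.imwrite("pics/c3.png",out[:,:,::-1])
E
```

```text
scene 0 [349.2 247.3]
scene 0.02 [353.4 245. ]
scene 0.08 [366.5 237.8]
scene 0.15 [382.8 228.9]
side 0 [310.6 171.2]
side 0.02 [308.7 166.9]
side 0.08 [302.8 153.6]
side 0.15 [295.5 137.4]
```

View pics/c3.png

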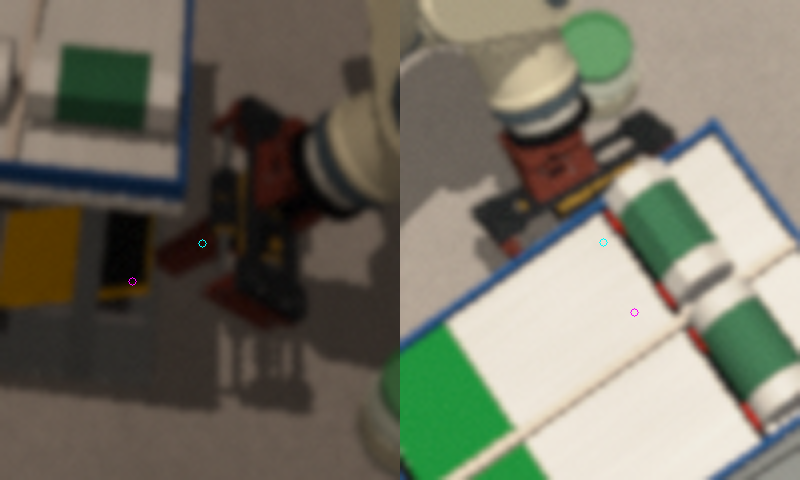

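```bash
python3 - <<'E'
from h import *
M=lean(.65); q=quat(M)
movel(get_tcp_pos()-.12*M[:,2],v=.15); print(w2s(get_tcp_pos()))
movel(s2w([-.135,.0867,.135]),v=.15)
movel(s2w([-.088,.0867,.09]),v=.1)
f0=get_ft_force(); print(f0,get_time())
for z in (.084,.078,.072,.066,.06):
    h=movel(s2w([-.088,.0867,z]),v=.03,until_force=2.5); print(h,w2s(get_tcp_pos()).round(4),(get_ft_force()-f0).round(2),get_ft_torque())
    if h: break
im,_=wrist("pics/w4.png"); s=read_camera("scene")
w=cv2.rotate(im,cv2.ROTATE_180)[60:260,220:420]; c=s[200:280,310:390]
out=np.hstack([cv2.resize(w,(400,400)),cv2.resize(c,(400,400),interpolation=cv2.INTER_CUBIC)]); cv2.imwrite("pics/c4.png",out[:,:,::-1])
E
```

```text
[-0.17310254  0.08627509  0.11400218]
[-0.23875702 -0.29836493  0.16665415] 13.35
False [-0.0883  0.0866  0.0839] [0.09 0.69 0.  ] [ 0.22012014  0.12403779 -0.03654836]
False [-0.0879  0.0865  0.0777] [0.19 0.33 0.84] [0.25848567 0.12658687 0.04782439]
False [-0.0879  0.0865  0.0717] [0.41 0.09 0.09] [ 0.15953076  0.14005869 -0.03136278]
False [-0.0879  0.0865  0.0657] [-0.08 -0.14 -0.65] [ 0.20432958  0.05755994 -0.00073179]
False [-0.0879  0.0865  0.0597] [0.97 0.69 0.44] [0.24101076 0.06092258 0.02592026]
```

View pics/c4.png

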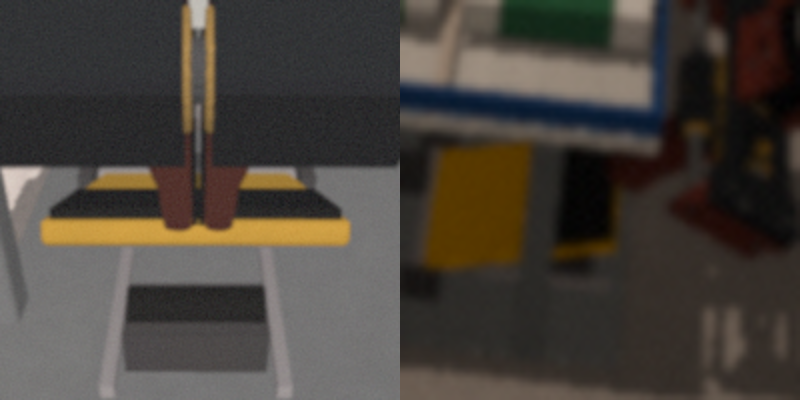

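```bash
python3 - <<'E'
from h import *
movel(s2w([-.088,.0867,.075]),v=.1); movel(s2w([-.075,.0867,.07]),v=.08)
f0=get_ft_force(); print(f0,get_time())
h=movel(s2w([-.075,.0867,.03]),v=.03,until_force=2.5); p0=w2s(get_tcp_pos()); print("touch",h,p0.round(4),(get_ft_force()-f0).round(2),get_time())
if h:
    hit=movel(s2w(p0+np.array([-.005,0,-.036])),v=.025,until_force=12)
    print("stop",hit,(w2s(get_tcp_pos())-p0).round(4),(get_ft_force()-f0).round(2),get_time())
    for k in range(5):
        wait(.1); f=np.linalg.norm(get_ft_force()-f0); print(f.round(1),(w2s(get_tcp_pos())-p0).round(4))
        if f>14.5: break
        movel(get_tcp_pos()+np.array([0,0,-.001]),v=.01)
    wait(1.2); print("end hold",(get_ft_force()-f0).round(2),get_time())
s=read_camera("side"); cv2.imwrite("pics/side5.png",s[:,:,::-1])
wrist("pics/w5.png")
E
```

```text
[0.41001764 0.17876415 0.15464238] 15.825
touch True [-0.075   0.0865  0.0557] [ 0.26 -0.41  1.05] 16.475
stop True [-0.005   0.0003 -0.0308] [-1.85  1.81  6.35] 17.6417
6.7 [-0.005   0.0003 -0.0308]
10.9 [-0.005   0.0003 -0.031 ]
12.9 [-0.005   0.0004 -0.0311]
12.6 [-0.005   0.0004 -0.0311]
12.6 [-0.005   0.0004 -0.0311]
end hold [-3.48  3.2  12.27] 20.5917
```

```bash
python3 - <<'E'
from h import *
p=get_tcp_pos(); f00=np.array([.41,.18,.15])
for k in range(1,7):
    movel(p+np.array([0,0,-.001*k]),v=.01); wait(.1); f=np.linalg.norm(get_ft_force()-f00); print(k,f.round(1),(get_tcp_pos()-p).round(4))
    if f>16: break
wait(1.0); print((get_ft_force()-f00).round(2),get_time())
s=read_camera("side"); cv2.imwrite("pics/side5.png",s[:,:,::-1]); im,_=wrist("pics/w5.png")
out=np.hstack([cv2.resize(s[110:260,230:380],(400,400)),cv2.resize(cv2.rotate(im,cv2.ROTATE_180)[60:260,220:420],(400,400))])
cv2.imwrite("pics/c5.png",out[:,:,::-1])
E
```

```text
1 12.8 [-0. -0.  0.]
2 17.5 [ 0.     -0.     -0.0002]
[-6.35  3.32 17.11] 22.3917
```

View pics/c5.png

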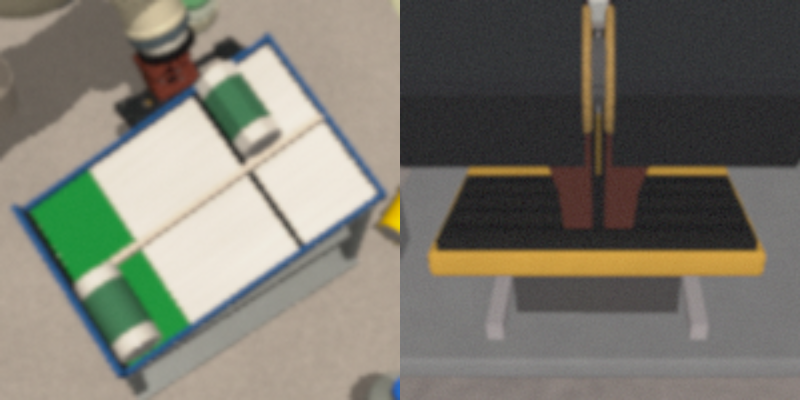

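```bash
python3 - <<'E'
from h import *
M=lean(.65); p=w2s(get_tcp_pos())
movel(s2w(p+[.003,0,.04]),v=.08); print(get_time())
movel(get_tcp_pos()-.12*M[:,2],v=.2)
movel(s2w([-.2,.085,.40]),v=.3)
command_gripper(1.0)
Rs=R.from_euler("z",S["yaw"]).as_matrix(); n=np.array([0,-np.sin(.207),np.cos(.207)])
G=Rs@np.column_stack([[0,np.cos(.207),np.sin(.207)],[1,0,0],-n]); print(np.linalg.det(G))
tin=np.array([-.057,.068,.265]); np.save("G.npy",G)
above=s2w(tin+.09*n); j=inverse_kinematics(above,quat(G)); print(j)
move_pose(above,quat(G)); print(get_time(),get_ft_force())
im,T=wrist("pics/w6.png"); s=read_camera("side"); cv2.imwrite("pics/side6.png",s[:,:,::-1])
out=np.hstack([cv2.resize(cv2.rotate(im,cv2.ROTATE_180)[:,120:520],(400,400)),cv2.resize(s[90:260,230:400],(400,400))]); cv2.imwrite("pics/c6.png",out[:,:,::-1])
E
```

```text
23.1667
0.9999999999999999
[ 0.09509312  0.1581781   1.62123458  0.01474705  1.15565414 -0.07025261]
27.0333 [-1.19544803  0.85406383 -0.24378042]
```

View pics/c6.png

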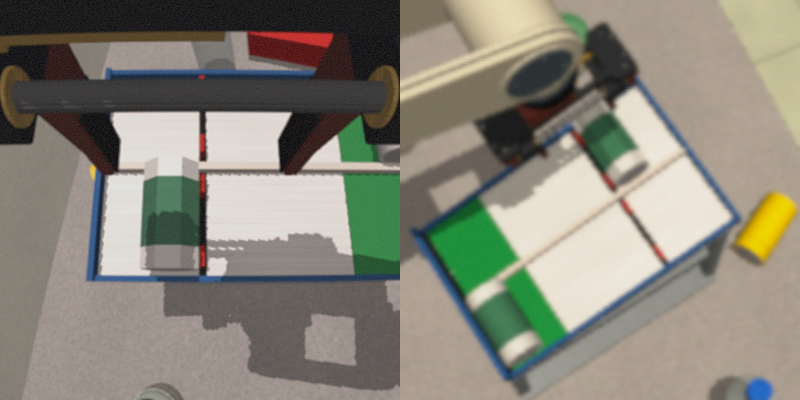

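```bash
python3 - <<'E'
from h import *
T=np.load("pics/w6.npy"); i=camera_info("wrist")
def wz(u,z):
    o,d=ray(i,(639-u[0]-120,399-u[1]),T); return w2s(o+d*(z-o[2])/d[2]).round(4)
print("near end top mid",wz((171,240),.291)," far end",wz((170,158),.291))
print("near end sides",wz((141,255),.27),wz((200,255),.265))
print("gate",wz((203,277),.235),wz((203,80),.235))
print("upper corner",wz((88,279),.275))
print("fingertips", get_grip_width())
G=np.load("G.npy"); t=get_tcp_pos()
K=np.array(i["intrinsics"]);Tc=np.linalg.inv(np.array(i["tool_from_camera"]))
for P in ([.044,0,0],[-.044,0,0],[.044,-.01,0],[.044,-.01,-.02],[-.044,-.01,0],[-.044,-.01,-.02],[.044,.01,-.02]):
    c=Tc@np.r_[P,1]; print(P,"rot-crop px",(639-(K[0,0]*c[0]/-c[2]+K[0,2])-120).round(),(399-(-K[1,1]*c[1]/-c[2]+K[1,2])).round())
print(w2s(t), w2s(onz("side",(230+614/400*170*1,90+152/400*170),.291)))
sx=lambda u,v:(230+(u-400)/400*170,90+v/400*170)
print("side tin top",w2s(onz("side",sx(612,148),.291)),"sound",w2s(onz("side",sx(505,328),.215)),"gate ends",w2s(onz("side",sx(575,130),.24)),w2s(onz("side",sx(665,262),.24)))
E
```

```text
near end top mid [-0.0885  0.0872  0.291 ]  far end [-0.0134  0.0899  0.291 ]
near end sides [-0.0985  0.1223  0.27  ] [-0.099   0.0674  0.265 ]
gate [-0.1177  0.0706  0.235 ] [0.1069 0.0696 0.235 ]
upper corner [-0.1205  0.1721  0.275 ]
fingertips 0.9996989875838305
[0.044, 0, 0] rot-crop px 133.0 178.0
[-0.044, 0, 0] rot-crop px 265.0 178.0
[0.044, -0.01, 0] rot-crop px 132.0 192.0
[0.044, -0.01, -0.02] rot-crop px 125.0 182.0
[-0.044, -0.01, 0] rot-crop px 266.0 192.0
[-0.044, -0.01, -0.02] rot-crop px 273.0 182.0
[0.044, 0.01, -0.02] rot-crop px 127.0 151.0
[-0.05846256  0.05025427  0.3529354 ] [0.23914775 0.51129087 0.291     ]
side tin top [-0.04488509  0.08732766  0.291     ] sound [ 0.05976167 -0.14355099  0.215     ] gate ends [-0.11134804  0.07330062  0.24      ] [0.10446903 0.06953126 0.24      ]
```

```bash
python3 - <<'E'
from h import *
G=np.load("G.npy"); n=np.array([0,-np.sin(.207),np.cos(.207)])
tin=np.array([-.055,.093,.265])
movel(s2w(tin+.08*n),v=.12); f0=get_ft_force()
h=movel(s2w(tin-.040*n),v=.08,until_force=4); p=w2s(get_tcp_pos())
print(h,((p-tin)@n).round(4),(get_ft_force()-f0).round(2),get_time())
if h: movel(s2w(p+.003*n),v=.05)
command_gripper(0); g=get_grip_width(); print("grip",g,g*88,get_time(),(get_ft_force()-f0).round(2))
p=get_tcp_pos(); movel(p+R.from_euler("z",S["yaw"]).apply(.05*n),v=.1); print(get_grip_width(),(get_ft_force()-f0).round(2))
im,T=wrist("pics/w7.png"); s=read_camera("side")
out=np.hstack([cv2.resize(cv2.rotate(im,cv2.ROTATE_180)[:,120:520],(400,400)),cv2.resize(s[90:260,230:400],(400,400))]); cv2.imwrite("pics/c7.png",out[:,:,::-1])
E
```

```text
False -0.0394 [ 0.05 -0.73  0.27] 29.175
grip 0.588820668875501 51.816218861044085 29.825 [4.6  1.13 0.34]
0.5823626202723473 [-0.14 -0.02 -2.61]
```

View pics/c7.png

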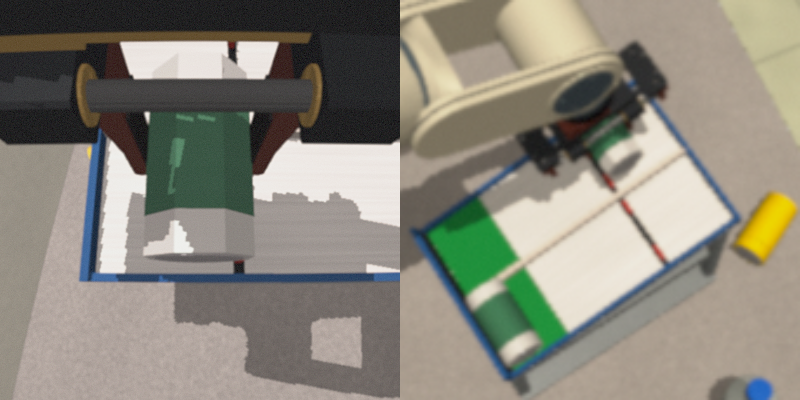

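```bash
python3 - <<'E'
from h import *
x=np.array([.976,-.216,0]); x/=np.linalg.norm(x); z=np.array([0,0,-1.]); C=np.column_stack([x,np.cross(z,x),z]); q=quat(C)
p=get_tcp_pos(); movel([p[0],p[1],.40],v=.2)
c=np.array([.532,-.3725,0])
movel(c+[0,0,.34],frame=q,v=.25); print(get_time(),get_grip_width())
movel(c+[0,0,.03],v=.2); wait(.2); f0=get_ft_force()
h=movel(c+[0,0,-.013],v=.03,until_force=2.5); print(h,get_tcp_pos(),(get_ft_force()-f0).round(2),get_time())
np.save("f0.npy",f0)
s=read_camera("side"); im,_=wrist("pics/w8.png")
out=np.hstack([cv2.resize(cv2.rotate(im,cv2.ROTATE_180)[:,120:520],(400,400)),cv2.resize(s[220:370,260:410],(400,400))]); cv2.imwrite("pics/c8.png",out[:,:,::-1])
E
```

```text
33.4 0.5897974962296475
True [ 0.5319813  -0.37244442 -0.00796762] [0.37 0.15 6.25] 36.4417
```

View pics/c8.png

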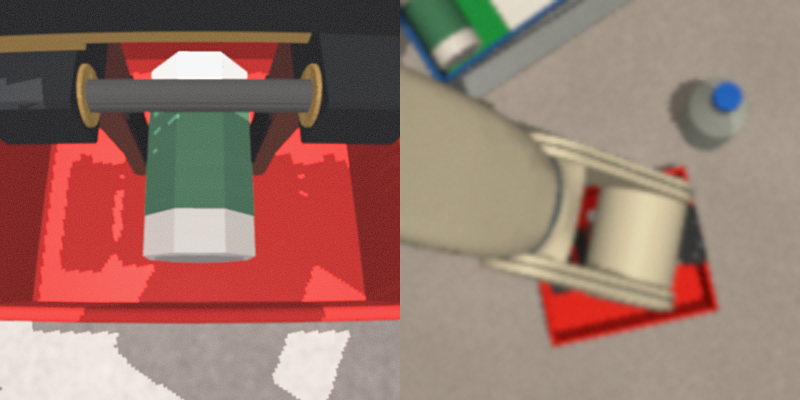

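Tin is level in the middle of the crate, resting on the floor (predicted TCP −0.007, contact at −0.008). Release and withdraw.

```bash
python3 - <<'E'
from h import *
command_gripper(1.0); p=get_tcp_pos(); movel([p[0],p[1],.30],v=.15); movel([.40,-.30,.40],v=.25); wait(.5)
print(get_time(),get_grip_width(),get_ft_force())
s=read_camera("side"); a=read_camera("scene")
out=np.hstack([cv2.resize(s[90:370,190:430],(400,467)),cv2.resize(a[120:310,170:450],(400,467))]); cv2.imwrite("pics/c9.png",out[:,:,::-1])
E
```

```text
40.85 0.9977800728703466 [ 0.14164276 -0.28364015  0.60466186]
```

View pics/c9.png

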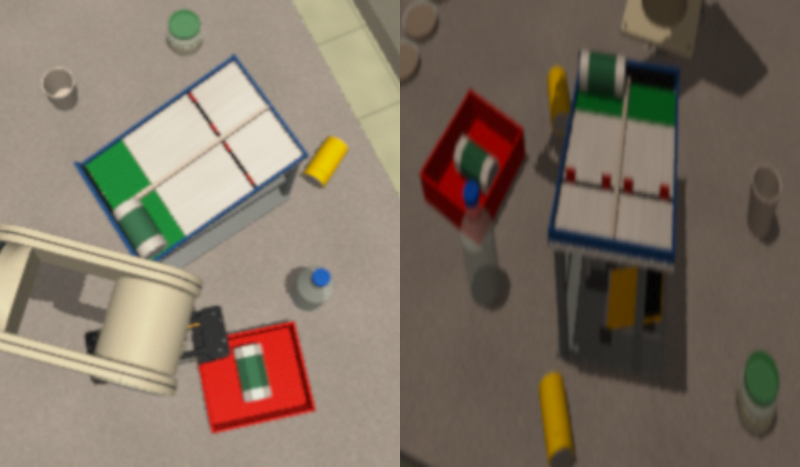

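The crushed tin is on its side in the crate, the sound tin is at the bottom of the ramp, the gate and pedal are up, and the bystanders look unmoved.

```bash
python3 -c "
from station import *
print(job_done(),get_time())"
```

```text
the job is handed in; nothing more can be done
the job is handed in; nothing more can be done
```

I finished the job and handed it in; the clock read 40.9 s just before, against the 61 s limit. No verdict is reported.

**Pedal:** I pressed it onto its stop and held it at about 13 N, then about 17.5 N, for some 4 s. The gate sank and the sound tin rolled to the bottom by itself. I then let the pedal back up.

**Crushed tin:** I picked it off the left lane; the grip width read 52 mm. I lowered it until it touched the crate floor, about 6 N, and released it there.

**Last pictures:**
- The crushed tin lies on its side in the crate.
- The sound tin is at the ramp's lower end.
- The gate tabs and pedal are up.
- The cup, bottle, jar and both yellow look-alikes look unmoved. I checked this by eye in the pictures only.
- The gripper is open, and the wrist force is near zero.

**What disagreed on the way:**
- The first pedal press missed, because the fingers act about 20 mm short of the reported tool point. I re-aimed further in.
- My first estimate of the stand's position was about 22 mm off along its y. I corrected the tin's position from the wrist picture before grasping.
- The pedal-to-bumper force could not be read directly. I judged the stop by the sharp rise in force and the sunken gate.

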